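# Index the crimping press to the blue die and lock it

## Robot

A 7-joint arm with a two-finger parallel gripper is mounted at the origin on the work surface; the furniture and walls round the work are solid. World frame = base frame: x ahead of the robot, y to its left, z up, the work surface at z = 0. Lengths are in m, angles in rad, forces in N, time in s.
With the tool pointing down it reaches from about 0.4 to 0.85 m from the base axis. Payload 4.5 kg.
Tool frame: the origin (TCP) lies on the centre line of the jaws, within the pads' length; the fingertips stand 25 mm ahead of it and the grasp point (between the pads) lies 6 mm ahead of it; z points along the fingers, y is the direction in which the jaws open and shut (so a half turn about z gives the same grasp; the last joint's range is limited). The gripper opens to 88 mm and grips with 3 to 60 N. Pads are 18 mm wide; open, the fingers measure 123 mm over their backs; the gripper's body (75 mm by 187 mm) begins 45 mm behind the grasp point.
Start: joints at [-1.308, 0.689, -0.195, 1.565, 0.157, 0.902, -0.215], TCP at [0.142, 0.609, 0.264] pointing down, gripper open.
Joint ranges: [-3.01, 3.01], [-0.46, 2.08], [-1.47, 1.51], [0.13, 2.56], [-1, 4.14], [0.04, 2.09], [-2.66, 2.66]. Speed limits (rad/s): [2.57, 2.57, 3.14, 3.14, 3.14, 3.14, 3.14].

## Interface

Orientations are given as a unit quaternion [x, y, z, w].
In Python, from plant import r, eyes gives the robot as it stands.
- The arm moves only by the tool servo_tool, never from a script. Its argument "deltas" is a list of rows, each an object of numbers: "dx", "dy", "dz": the shift along the tool's x, y, z in units of 60 mm (1.0 is 60 mm); "ax", "ay", "az": the turn, a rotation vector about the tool's x, y, z in units of 6 degrees (1.0 is 6 degrees); "hand": the finger opening in mm, from 0 to 88.1. A call has 1 to 10 rows; each row is the pose to reach, as a shift and turn from the pose commanded when the call began, along the tool's axes at that moment; what a row does not reach only later rows make up. A row lasts 1/8 s, in which the tool goes at most 62.5 mm and 10.7 degrees, less where a joint would pass 70% of its speed; a pose out of reach is approached as far as the arm can. A call with a gripper value outside its range is refused whole. The fingers move at their own pace and stop on an object; "newtons" is the grip in N (left out, the last holds). Time passes only in rows, so rows that repeat a pose let the fingers close. It gives the time, the measured TCP pose, the force and the opening at its end, in the units of the state.
- r.get_state(): the state, without advancing time (a new reading comes with each control period).
- eyes.snapshot(name): name is "scene" or "top" or "wrist"; returns (picture, depth): 384x512x3 uint8, red, green, blue; 384x512 float32, m along the optical axis (not along the pixel's ray), 0 where there is no reading.
- eyes.camera_model(name): a dict with "fx", "fy", "cx", "cy" (pixels), "k1" (the pictures are not rectified: a ray, as slopes to the right and down, at radius r is drawn at 1 + k1 r^2 times it, then the intrinsics apply), "pose" (4x4, takes a point from camera to world coordinates). Camera axes: x right, y up, looking along -z (the intrinsics and any distortion apply to the point x, -y, -z); pixel columns grow to the right and rows downward; lengths in m; the calibration is good to about 2 mm. A picture is of the moment at which its call begins: read the wrist's pose just before it. camera_model takes no time and is no camera call; for the wrist camera it gives the pose at the moment of the call.
- r.finish_job(): hands the job in, once; it reports no verdict.
The state is a dict: "clock": time; "q": joint angles; "qd": joint speeds; "joint_torque": joint torques, N m; "tool_pos": TCP position; "eef_rot": TCP orientation; "contact_force": force on the tool from outside, world axes, zero at the start; "moment": the same for the moment, N m; "opening": opening from 0.0 (shut) to 1.0 (fully open).
Only numpy, scipy, OpenCV 4.12 (cv2) and the standard library are available. Lean on these libraries where they do the work, as an engineer would, in place of code of your own. Each camera call takes 0.05 s, during which the arm holds its last target.

## Task

Blue ferrules are to be crimped next. On the crimping press, gently push the turret round by its upright coloured tabs until the blue tab stands at the back with its die right under the ram and the detent has clicked in, then push the green pad of the lock bolt on the press's right side until the bolt is fully home. Only push with the fingertips or the outside of the fingers: grip, squeeze and lift nothing, and leave the loose things round the press where they lie.

Things in the scene. Friction and masses are not known exactly. Their poses are not given: they have to be found in the camera images.
- crimp_press: Grey bench crimping press, bolted down, about 255 x 265 x 220 mm. Origin: on the bench right under the turret's vertical axis; z up, x from there back to the ram and column, y to the press's left. Base plate 12 mm thick, x -80 to 170 mm, y -85 to 85 mm. At y = 89 to 123 mm a detent housing, 51 mm high; at y = -108 to -88 mm the lock bolt's guide, 51 mm high (both within x = -35 to 35 mm).
- turret (a joint): Angle of the die turret about its vertical axis (rad, counterclockwise from above positive, endless). 0 or any multiple of 2 pi: blue die under the ram; a station every pi/3. A sprung ball drops into a rim notch at each station: it pulls the disc in from about 8 degrees either side and takes about 7 N at a tab to leave. Between notches the disc stays where left (about 1 N to turn); it may start there.
- lock_bolt (a joint): Travel of the lock bolt (m): 0 = drawn back (as at the start), 0.022 = fully home. It slides along the press's +y towards the turret's axis with about 3 N of friction and stays where left. It passes about 11 mm only when a rim notch stands opposite it, that is with the turret at a station.
- bolt_pad (a point): Point on the outer (-y) face of the lock bolt's green push pad, 63 mm above the bench; drawn back it lies 140 mm from the turret's axis. The pad is 30 mm wide, 8 mm thick and stands from 30 to 80 mm high. It moves with the bolt.
- turret_axis (a point): Centre of the top of the turret's steel disc (75 mm radius, 34 to 54 mm high). On the disc stand six dies, 64 mm high, 52 mm from the axis, and at the same angles six upright coloured tabs, counterclockwise: blue, yellow, white, grey, red, black.
- ram_tip (a point): Tip of the ram, 52 mm behind the turret's axis, 74 mm high: the working die belongs right below it. The press head round it reaches forward to x = 24 mm in the press frame, is 64 mm wide, and fills 108 to 220 mm of height; the column stands at x = 114 to 166 mm. So keep the gripper's body in front of the head or beside it.
- blue_die (a point): Centre of the top of the blue die, 52 mm from the turret's axis, 64 mm high; it turns with the turret.
- blue_tab (a point): Upper part of the blue tab, 86 mm from the turret's axis, 74 mm above the bench. Each tab is a radial fin 7 mm thick, from 73 to 99 mm from the axis, 54 to 88 mm high, on a foot 20 mm wide and 58 mm high. It turns with the turret.
- yellow_tab (a point): The same point of the yellow tab.
- white_tab (a point): The same point of the white tab.
- grey_tab (a point): The same point of the grey tab.
- red_tab (a point): The same point of the red tab.
- black_tab (a point): The same point of the black tab.
- ferrule_tin: Round white tin with a blue lid, 62 mm across, 24 mm high, loose, left of the press. Origin at the centre of its underside.
- terminal_driver: Small black screwdriver, 130 mm long, 25 mm thick, loose, lying right of the press. Origin under its middle.
- side_cutters: Red-handled cutters, 127 x 58 x 15 mm, loose, lying front right. Origin under the middle.
- tape_roll: Roll of black insulating tape, 66 mm across, 19 mm high, loose, left of the press. Origin at the centre of its underside.
- green_terminal: Green terminal block, 36 x 44 x 9 mm, loose, front left. Origin under its middle.

How it is judged:
By the outcome, as a careful person would: the job done as asked, in the order asked, and still so for the second after the job is handed in, with the robot touching nothing.
It also fails if it takes over 67 s, if anything falls off the work surface, if the arm or the gripper's body presses on something with over 40 N, if the wrist force passes 120 N, or if a joint passes its speed limit or range.

## Working session

There is one attempt and no reset: what is moved stays moved. The work goes in short steps, Python scripts to look and compute and a tool call to move; the robot and the scene stay as the last step left them, time stands still between calls to the robot, and variables do not carry over. Pictures are saved under pics/ and viewed, and the job is handed in when it is done.

Besides the shell and the picture viewer there is one more tool, called after ">>>" as name([rows], argument=value, ...), one row to a line, values as JSON. servo_tool: Moves the arm, as the interface text tells. Its arguments: {"type":"object","properties":{"deltas":{"type":"array","items":{"type":"object","properties":{"dx":{"type":"number"},"dy":{"type":"number"},"dz":{"type":"number"},"ax":{"type":"number"},"ay":{"type":"number"},"az":{"type":"number"},"hand":{"type":"number"}}}},"newtons":{"type":"number"}},"required":["deltas"]}

```bash
ls; mkdir -p pics; python3 - <<'E'
from plant import r, eyes
import cv2
s=r.get_state(); print({k:s[k] for k in('clock','tool_pos','eef_rot','contact_force','opening')})
import numpy as np
for n in('scene','top'):
    p,d=eyes.snapshot(n); cv2.imwrite(f'pics/{n}0.png',cv2.resize(p[:,:,::-1],(768,576))); np.savez(f'{n}0.npz',p=p,d=d)
    m=eyes.camera_model(n); print(n,m)
E
```

```text
pics
{'clock': 0.0, 'tool_pos': array([0.14168713, 0.60813949, 0.26293413]), 'eef_rot': array([ 1.14093900e-01,  9.93469571e-01, -8.90352675e-04, -3.06287732e-05]), 'contact_force': array([-0.72322928, -0.39386941, -0.0803568 ]), 'opening': 1.0025717009279296}
scene {'fx': 470.7416121229922, 'fy': 470.7416121229922, 'cx': 254.77150168527078, 'cy': 190.76103598604672, 'k1': -0.1872028303063041, 'pose': array([[ 0.78367374,  0.41241063, -0.46451367, -0.07519606],
       [-0.62114759,  0.52699565, -0.58004418, -0.73781144],
       [ 0.0055803 ,  0.74309694,  0.66916052,  0.89463746],
       [ 0.        ,  0.        ,  0.        ,  1.        ]])}
top {'fx': 452.33192286529635, 'fy': 452.33192286529635, 'cx': 257.13849942441175, 'cy': 193.5746603934615, 'k1': -0.06208700154509205, 'pose': array([[ 0.12017004,  0.97062458, -0.20843965,  0.23686397],
       [-0.99275118,  0.11792733, -0.02319992, -0.0185922 ],
       [ 0.00206232,  0.20971664,  0.97776003,  1.20654105],
       [ 0.        ,  0.        ,  0.        ,  1.        ]])}
```

View pics/scene0.png

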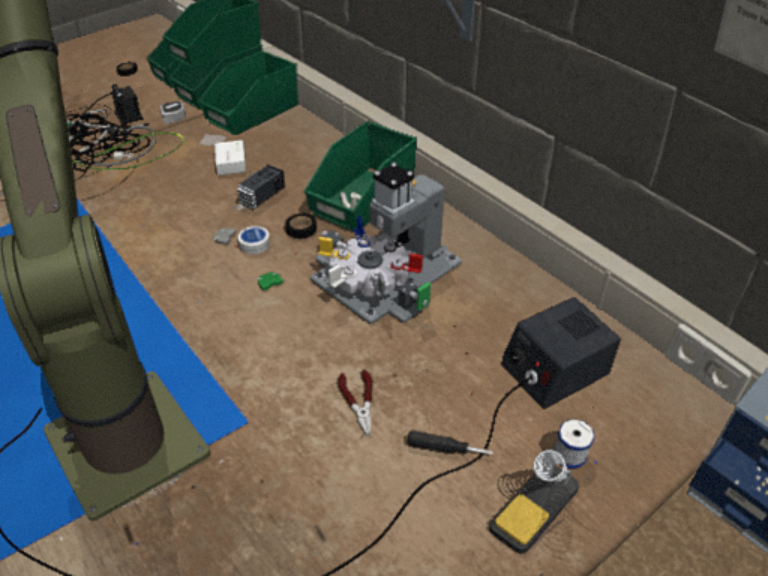

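View pics/top0.png

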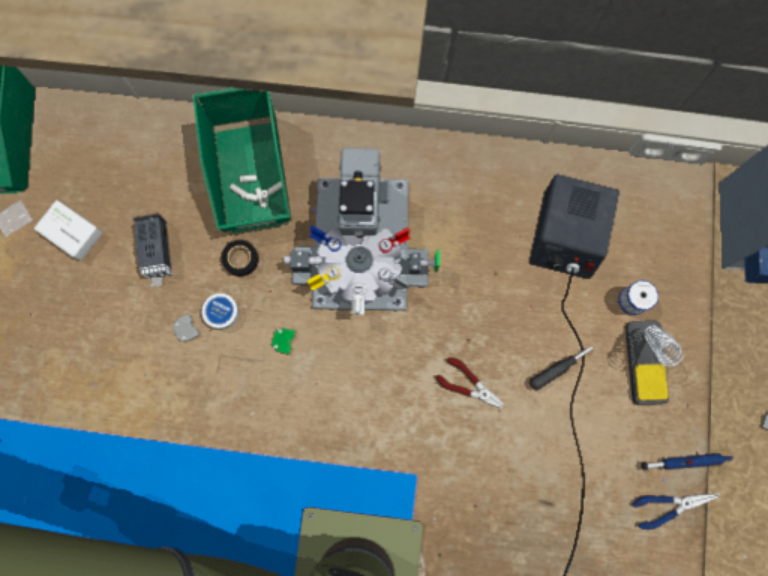

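The top picture shows the press at about (360,250), with the ram at the back (357,195). The blue tab is left-back (320,236), yellow left-front, white front, red right-back, and the green pad is at (437,260). Next I measure these.

```bash
cat > h.py <<'E'
import numpy as np, cv2
from plant import r, eyes
def cloud(n,d,m=None):
    m=m or eyes.camera_model(n)
    K=np.array([[m['fx'],0,m['cx']],[0,m['fy'],m['cy']],[0,0,1]])
    H,W=d.shape
    uv=np.stack(np.meshgrid(np.arange(W),np.arange(H)),-1).reshape(-1,1,2).astype(float)
    x=cv2.undistortPoints(uv,K,np.array([m['k1'],0,0,0,0.])).reshape(H,W,2)
    c=np.stack([x[...,0]*d,-x[...,1]*d,-d,np.ones_like(d)],-1)
    return (c@np.array(m['pose']).T)[...,:3]
E
python3 - <<'E'
from h import *
for n,box in(('top',(180,90,310,215)),('scene',(195,100,320,220))):
    z=np.load(n+'0.npz'); p,d=z['p'],z['d']; P=cloud(n,d); np.save(n+'P.npy',P)
    a,b,c,e=box; cv2.imwrite(f'pics/{n}z.png',cv2.resize(p[b:e,a:c,::-1],None,fx=4.6,fy=4.6,interpolation=cv2.INTER_CUBIC))
    hsv=cv2.cvtColor(p,cv2.COLOR_RGB2HSV)
    sub=np.zeros(d.shape,bool); sub[b:e,a:c]=1
    for nm,lo,hi in(('blue',105,130),('yellow',20,33),('red',170,180),('green',50,75)):
        k=sub&(hsv[...,0]>=lo)&(hsv[...,0]<=hi)&(hsv[...,1]>150)&(hsv[...,2]>60)&(d>0)&(P[...,2]>.05)&(P[...,2]<.1)
        Q=P[k]; print(n,nm,k.sum(),np.median(Q,0).round(4), Q.min(0).round(3),Q.max(0).round(3))
E
```

```text
top blue 77 [0.5637 0.1377 0.0654] [0.545 0.104 0.053] [0.573 0.153 0.092]
top yellow 85 [0.4808 0.1272 0.0652] [0.47  0.095 0.053] [0.497 0.141 0.09 ]
top red 8 [0.5728 0.0045 0.0573] [ 0.555 -0.009  0.052] [0.579 0.026 0.062]
top green 31 [ 0.5428 -0.0722  0.0774] [ 0.532 -0.075  0.055] [ 0.558 -0.069  0.084]
scene blue 46 [0.5648 0.1322 0.0672] [0.546 0.098 0.057] [0.575 0.151 0.091]
scene yellow 110 [0.4816 0.128  0.0677] [0.47  0.091 0.051] [0.511 0.15  0.09 ]
scene red 32 [ 0.5809 -0.0099  0.0643] [ 0.551 -0.021  0.056] [0.592 0.02  0.09 ]
scene green 103 [ 0.5526 -0.0752  0.0676] [ 0.532 -0.08   0.05 ] [0.798 0.37  0.097]
```

View pics/topz.png

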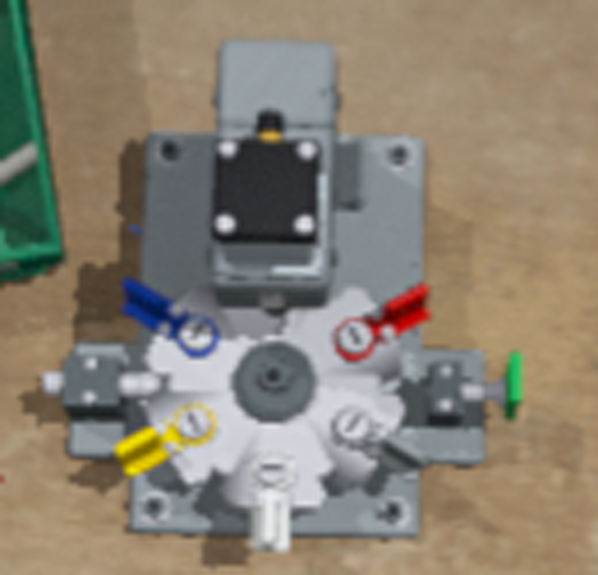

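View pics/scenez.png

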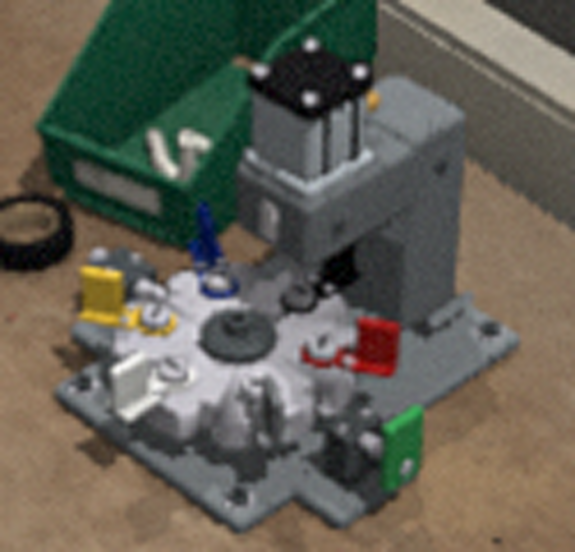

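The zooms show the base plate holes, hub, tab tips and pad clearly. I'll intersect those pixel rays with known heights to get the press pose and the turret angle.

```bash
cat >> h.py <<'E'
def ray(n,uv,z,m=None):
    m=m or eyes.camera_model(n)
    K=np.array([[m['fx'],0,m['cx']],[0,m['fy'],m['cy']],[0,0,1]])
    x=cv2.undistortPoints(np.array(uv,float).reshape(-1,1,2),K,np.array([m['k1'],0,0,0,0.])).reshape(-1,2)
    T=np.array(m['pose']); v=np.c_[x[:,0],-x[:,1],-np.ones(len(x))]@T[:3,:3].T
    t=(z-T[2,3])/v[:,2]; return T[:3,3]+v*t[:,None]
E
python3 - <<'E'
from h import *
t=lambda l:[(u/4.6+180-.4,v/4.6+90-.4) for u,v in l]
s=lambda l:[(u/4.6+195-.4,v/4.6+100-.4) for u,v in l]
H=ray('top',t([(170,150),(400,153),(155,507),(393,512)]),.012);print('holes top',H.round(4))
print('corners top',ray('top',t([(148,134),(425,138),(130,530),(418,535)]),.012).round(4))
A=(H[1]-H[3]+H[0]-H[2]);print('yaw',np.degrees(np.arctan2(A[1],A[0])))
B=(H[0]-H[1]+H[2]-H[3]);print('yaw',np.degrees(np.arctan2(-B[0],B[1])))
print('holes scene',ray('scene',s([(83,384),(237,497),(490,328)]),.012).round(4))
print('hub cap top',ray('top',t([(274,376)]),.06).round(4), 'dies',ray('top',t([(198,332),(355,337),(352,426),(272,472),(192,424)]),.064).round(4))
print('tab tip',ray('top',t([(128,284),(423,290),(120,462),(270,546)]),.088).round(4))
P=np.load('topP.npy')
for u,v in t([(274,376)]): print(P[int(round(v)),int(round(u))])
# disc top points
k=(abs(P[...,2]-.054)<.004)&(P[...,0]>.4)&(P[...,0]<.62)&(P[...,1]>-.05)&(P[...,1]<.17)
Q=P[k];print(k.sum(),Q.min(0),Q.max(0))
E
```

```text
holes top [[ 0.6808  0.1472  0.012 ]
 [ 0.6957  0.0079  0.012 ]
 [ 0.4602  0.1249  0.012 ]
 [ 0.474  -0.0138  0.012 ]]
corners top [[ 0.6894  0.162   0.012 ]
 [ 0.7072 -0.0061  0.012 ]
 [ 0.4449  0.1375  0.012 ]
 [ 0.4622 -0.0299  0.012 ]]
yaw 5.669979453167278
yaw 5.908553091731101
holes scene [[ 0.4631  0.1271  0.012 ]
 [ 0.4769 -0.0116  0.012 ]
 [ 0.6995  0.0116  0.012 ]]
hub cap top [[0.5348 0.0625 0.06  ]] dies [[0.5542 0.1086 0.064 ]
 [0.5621 0.0194 0.064 ]
 [0.5101 0.0148 0.064 ]
 [0.4783 0.0562 0.064 ]
 [0.5003 0.1046 0.064 ]]
tab tip [[ 0.5706  0.1489  0.088 ]
 [ 0.5871 -0.016   0.088 ]
 [ 0.4687  0.1385  0.088 ]
 [ 0.4321  0.0504  0.088 ]]
[0.53310959 0.06238898 0.0696481 ]
1623 [ 0.43688442 -0.04732671  0.05000566] [0.5955847  0.16938897 0.05799062]
```

```bash
cat >> h.py <<'E'
from scipy.spatial.transform import Rotation as Ro
C=np.array([.532,.0625]); PSI=np.radians(5.8)
def W(px,py): c,s=np.cos(PSI),np.sin(PSI); return C+np.array([c*px-s*py,s*px+c*py])
def rows(p0,yaw0,targets):
    """p0 commanded pos, yaw0 world angle of tool y (deg); targets (x,y,z,yaw)"""
    a=np.radians(yaw0); ty=np.array([np.cos(a),np.sin(a),0]); tz=np.array([0,0,-1.]); tx=np.cross(ty,tz)
    for x,y,z,w in targets:
        d=np.array([x,y,z])-p0
        print(dict(dx=round(d@tx/.06,2),dy=round(d@ty/.06,2),dz=round(d@tz/.06,2),az=round(-(w-yaw0)/6,2)))
def tab(phi,gap,z):
    f=np.radians(phi); rr=.086; o=.021+gap
    q=W(rr*np.cos(f)-o*np.sin(f), rr*np.sin(f)+o*np.cos(f)); return (*q,z,phi-90+np.degrees(PSI))
def measured():
    s=r.get_state(); R=Ro.from_quat(s['eef_rot']).as_matrix(); return s['tool_pos'],np.degrees(np.arctan2(R[1,1],R[0,1]))
E
python3 - <<'E'
from h import *
p0=np.array([.142,.609,.264]); t=tab(180,.015,.2); print(measured(),t)
rows(p0,76.9,[(.30,.34,.264,76.9),t,tab(180,.015,.093)])
E
```

```text
(array([0.14166453, 0.60819665, 0.26301466]), np.float64(76.89763848412946)) (np.float64(0.4500782857393103), np.float64(0.017993452924430248), 0.2, np.float64(95.8))
{'dx': np.float64(-3.58), 'dy': np.float64(-3.77), 'dz': np.float64(0.0), 'az': -0.0}
{'dx': np.float64(-7.23), 'dy': np.float64(-8.43), 'dz': np.float64(1.07), 'az': np.float64(-3.15)}
{'dx': np.float64(-7.23), 'dy': np.float64(-8.43), 'dz': np.float64(2.85), 'az': np.float64(-3.15)}
```

>>> servo_tool([
  {"dx": -0.7,"dy": -0.75,"hand": 0},
  {"dx": -1.4,"dy": -1.5,"hand": 0},
  {"dx": -2.1,"dy": -2.25,"hand": 0},
  {"dx": -2.8,"dy": -3.0,"hand": 0},
  {"dx": -3.5,"dy": -3.75,"hand": 0},
  {"dx": -4.1,"dy": -4.5,"az": -0.5,"hand": 0},
  {"dx": -4.7,"dy": -5.2,"az": -1,"hand": 0},
  {"dx": -5.3,"dy": -5.9,"az": -1.5,"hand": 0},
  {"dx": -5.9,"dy": -6.6,"az": -2,"hand": 0},
  {"dx": -6.5,"dy": -7.3,"az": -2.5,"hand": 0},
], newtons=10)

```text
schema error: expected keys dx, dy, dz, ax, ay, az, hand
```

>>> servo_tool([
  {"dx": -0.7,"dy": -0.75,"dz": 0,"ax": 0,"ay": 0,"az": 0,"hand": 0},
  {"dx": -1.4,"dy": -1.5,"dz": 0,"ax": 0,"ay": 0,"az": 0,"hand": 0},
  {"dx": -2.1,"dy": -2.25,"dz": 0,"ax": 0,"ay": 0,"az": 0,"hand": 0},
  {"dx": -2.8,"dy": -3.0,"dz": 0,"ax": 0,"ay": 0,"az": 0,"hand": 0},
  {"dx": -3.5,"dy": -3.75,"dz": 0,"ax": 0,"ay": 0,"az": 0,"hand": 0},
  {"dx": -4.1,"dy": -4.5,"dz": 0,"ax": 0,"ay": 0,"az": -0.5,"hand": 0},
  {"dx": -4.7,"dy": -5.2,"dz": 0,"ax": 0,"ay": 0,"az": -1,"hand": 0},
  {"dx": -5.3,"dy": -5.9,"dz": 0,"ax": 0,"ay": 0,"az": -1.5,"hand": 0},
  {"dx": -5.9,"dy": -6.6,"dz": 0,"ax": 0,"ay": 0,"az": -2,"hand": 0},
  {"dx": -6.5,"dy": -7.3,"dz": 0,"ax": 0,"ay": 0,"az": -2.5,"hand": 0},
], newtons=10)

```text
clock: 1.35
tool_pos: [0.4228, 0.092, 0.2636]
eef_rot: [-0.017, 1.0, 0.0, -0.0]
contact_force: [1.1, 0.6, -1.2]
opening: 0.004
```

```bash
python3 - <<'E'
from h import *
p,y=measured(); print(p,y)
rows(p,y,[tab(180,.015,.2),tab(180,.015,.093)])
E
```

```text
[0.4228394  0.09204937 0.26363311] 91.99965055050495
{'dx': np.float64(-0.41), 'dy': np.float64(-1.25), 'dz': np.float64(1.06), 'az': np.float64(-0.63)}
{'dx': np.float64(-0.41), 'dy': np.float64(-1.25), 'dz': np.float64(2.84), 'az': np.float64(-0.63)}
```

>>> servo_tool([
  {"dx": -0.2,"dy": -0.6,"dz": 0.4,"ax": 0,"ay": 0,"az": -0.3,"hand": 0},
  {"dx": -0.41,"dy": -1.25,"dz": 0.8,"ax": 0,"ay": 0,"az": -0.63,"hand": 0},
  {"dx": -0.41,"dy": -1.25,"dz": 1.3,"ax": 0,"ay": 0,"az": -0.63,"hand": 0},
  {"dx": -0.41,"dy": -1.25,"dz": 1.8,"ax": 0,"ay": 0,"az": -0.63,"hand": 0},
  {"dx": -0.41,"dy": -1.25,"dz": 2.2,"ax": 0,"ay": 0,"az": -0.63,"hand": 0},
  {"dx": -0.41,"dy": -1.25,"dz": 2.6,"ax": 0,"ay": 0,"az": -0.63,"hand": 0},
  {"dx": -0.41,"dy": -1.25,"dz": 2.84,"ax": 0,"ay": 0,"az": -0.63,"hand": 0},
  {"dx": -0.41,"dy": -1.25,"dz": 2.84,"ax": 0,"ay": 0,"az": -0.63,"hand": 0},
])

```text
clock: 2.35
tool_pos: [0.4487, 0.0196, 0.0924]
eef_rot: [-0.05, 0.999, -0.0, -0.001]
contact_force: [-0.3, -0.4, 0.8]
opening: 0.004
```

```bash
cat >> h.py <<'E'
def look(n,box,tag,f=4.6):
    p,d=eyes.snapshot(n); a,b,c,e=box
    cv2.imwrite(f'pics/{tag}.png',cv2.resize(p[b:e,a:c,::-1],None,fx=f,fy=f,interpolation=cv2.INTER_CUBIC)); return p,d
E
python3 - <<'E'
from h import *
print(measured(),r.get_state()['contact_force'])
look('scene',(170,80,330,220),'s1'); 
E
```

```text
(array([0.44873486, 0.0196209 , 0.09241287]), np.float64(95.69912407665211)) [-0.34347569 -0.3685371   0.77580282]
```

View pics/s1.png

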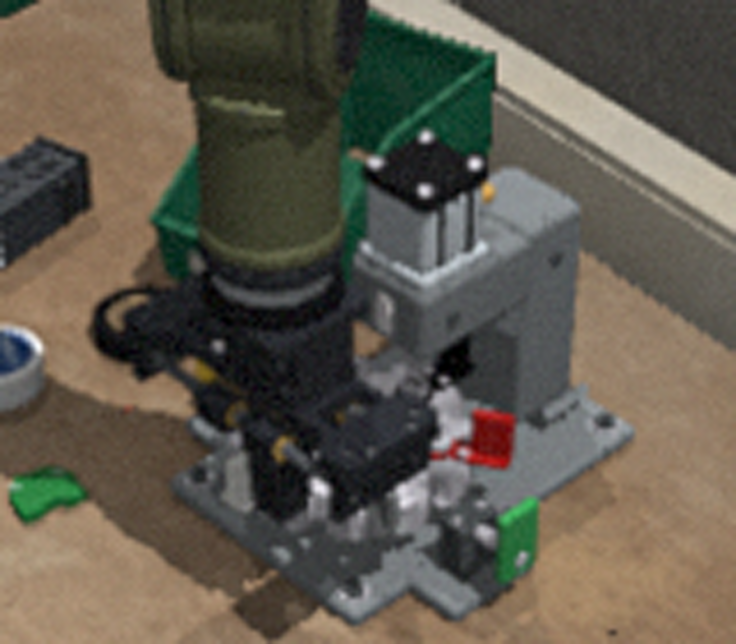

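The picture shows the fingers standing to the right of the white tab at (240,480), clear of it. I'll push gently along the arc.

```bash
python3 - <<'E'
from h import *
p,y=measured()
rows(p,y,[tab(180,.008,.093),tab(180,.003,.093)]+[tab(f,0,.093) for f in(178,175,172,168,164,160,156,152)])
E
```

```text
{'dx': np.float64(-0.01), 'dy': np.float64(0.09), 'dz': np.float64(0.0), 'az': np.float64(-0.02)}
{'dx': np.float64(-0.01), 'dy': np.float64(0.17), 'dz': np.float64(0.0), 'az': np.float64(-0.02)}
{'dx': np.float64(-0.0), 'dy': np.float64(0.27), 'dz': np.float64(0.0), 'az': np.float64(0.31)}
{'dx': np.float64(0.01), 'dy': np.float64(0.35), 'dz': np.float64(0.0), 'az': np.float64(0.81)}
{'dx': np.float64(0.02), 'dy': np.float64(0.42), 'dz': np.float64(0.0), 'az': np.float64(1.31)}
{'dx': np.float64(0.03), 'dy': np.float64(0.53), 'dz': np.float64(0.0), 'az': np.float64(1.98)}
{'dx': np.float64(0.03), 'dy': np.float64(0.63), 'dz': np.float64(0.0), 'az': np.float64(2.65)}
{'dx': np.float64(0.02), 'dy': np.float64(0.73), 'dz': np.float64(0.0), 'az': np.float64(3.31)}
{'dx': np.float64(0.01), 'dy': np.float64(0.83), 'dz': np.float64(0.0), 'az': np.float64(3.98)}
{'dx': np.float64(-0.02), 'dy': np.float64(0.94), 'dz': np.float64(0.0), 'az': np.float64(4.65)}
```

>>> servo_tool([
  {"dx": 0,"dy": 0.09,"dz": 0,"ax": 0,"ay": 0,"az": 0,"hand": 0},
  {"dx": 0,"dy": 0.17,"dz": 0,"ax": 0,"ay": 0,"az": 0,"hand": 0},
  {"dx": 0,"dy": 0.27,"dz": 0,"ax": 0,"ay": 0,"az": 0.3,"hand": 0},
  {"dx": 0.01,"dy": 0.35,"dz": 0,"ax": 0,"ay": 0,"az": 0.8,"hand": 0},
  {"dx": 0.02,"dy": 0.42,"dz": 0,"ax": 0,"ay": 0,"az": 1.3,"hand": 0},
  {"dx": 0.03,"dy": 0.53,"dz": 0,"ax": 0,"ay": 0,"az": 2,"hand": 0},
  {"dx": 0.03,"dy": 0.63,"dz": 0,"ax": 0,"ay": 0,"az": 2.65,"hand": 0},
  {"dx": 0.02,"dy": 0.73,"dz": 0,"ax": 0,"ay": 0,"az": 3.3,"hand": 0},
  {"dx": 0.01,"dy": 0.83,"dz": 0,"ax": 0,"ay": 0,"az": 4,"hand": 0},
  {"dx": -0.02,"dy": 0.94,"dz": 0,"ax": 0,"ay": 0,"az": 4.65,"hand": 0},
])

```text
clock: 3.65
tool_pos: [0.4449, 0.0756, 0.0936]
eef_rot: [0.195, 0.981, -0.0, 0.0]
contact_force: [0.4, -2.1, 1.2]
opening: 0.006
```

```bash
python3 - <<'E'
from h import *
p,y=measured(); print(p,y,tab(152,0,.093),r.get_state()['contact_force'])
look('top',(180,90,310,215),'t2')
rows(p,y,[tab(f,0,.093) for f in(149,146,143,140,137,134,131,128,126,124)])
E
```

```text
[0.4449111  0.07555769 0.09362857] 67.52474810315464 (np.float64(0.44444047318315266), np.float64(0.07555102538537828), 0.093, np.float64(67.8)) [ 0.39911862 -2.10925857  1.19879166]
{'dx': np.float64(0.02), 'dy': np.float64(0.07), 'dz': np.float64(0.01), 'az': np.float64(0.45)}
{'dx': np.float64(0.04), 'dy': np.float64(0.15), 'dz': np.float64(0.01), 'az': np.float64(0.95)}
{'dx': np.float64(0.05), 'dy': np.float64(0.23), 'dz': np.float64(0.01), 'az': np.float64(1.45)}
{'dx': np.float64(0.05), 'dy': np.float64(0.3), 'dz': np.float64(0.01), 'az': np.float64(1.95)}
{'dx': np.float64(0.05), 'dy': np.float64(0.38), 'dz': np.float64(0.01), 'az': np.float64(2.45)}
{'dx': np.float64(0.05), 'dy': np.float64(0.46), 'dz': np.float64(0.01), 'az': np.float64(2.95)}
{'dx': np.float64(0.04), 'dy': np.float64(0.53), 'dz': np.float64(0.01), 'az': np.float64(3.45)}
{'dx': np.float64(0.03), 'dy': np.float64(0.61), 'dz': np.float64(0.01), 'az': np.float64(3.95)}
{'dx': np.float64(0.02), 'dy': np.float64(0.66), 'dz': np.float64(0.01), 'az': np.float64(4.29)}
{'dx': np.float64(0.01), 'dy': np.float64(0.71), 'dz': np.float64(0.01), 'az': np.float64(4.62)}
```

View pics/t2.png

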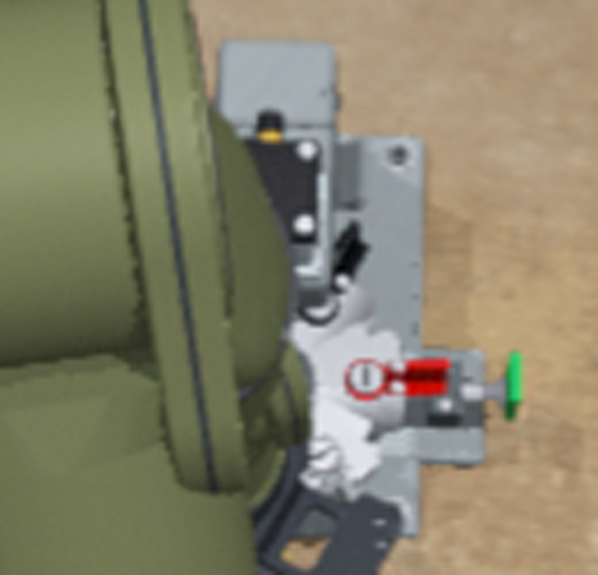

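The top view shows red pointing straight at the bolt side (430,378), so the turret has turned about 30°. Continuing.

>>> servo_tool([
  {"dx": 0.02,"dy": 0.07,"dz": 0,"ax": 0,"ay": 0,"az": 0.45,"hand": 0},
  {"dx": 0.04,"dy": 0.15,"dz": 0,"ax": 0,"ay": 0,"az": 0.95,"hand": 0},
  {"dx": 0.05,"dy": 0.23,"dz": 0,"ax": 0,"ay": 0,"az": 1.45,"hand": 0},
  {"dx": 0.05,"dy": 0.3,"dz": 0,"ax": 0,"ay": 0,"az": 1.95,"hand": 0},
  {"dx": 0.05,"dy": 0.38,"dz": 0,"ax": 0,"ay": 0,"az": 2.45,"hand": 0},
])

```text
clock: 4.32
tool_pos: [0.4508, 0.0985, 0.0933]
eef_rot: [0.318, 0.948, 0.0, -0.0]
contact_force: [-0.6, -1.6, 1.2]
opening: -0.0
```

```bash
python3 - <<'E'
from h import *
p,y=measured(); print(p,y,tab(137,0,.093),r.get_state()['contact_force'])
look('scene',(170,60,330,220),'s3',3.7)
rows(p,y,[tab(f,0,.093) for f in(134,131,129,127,125,124,123,122,121,120)])
E
```

```text
[0.45078617 0.09847502 0.09329377] 52.8867029785174 (np.float64(0.4508018456378093), np.float64(0.09776839559965611), 0.093, np.float64(52.8)) [-0.56550192 -1.57135307  1.16429254]
{'dx': np.float64(0.01), 'dy': np.float64(0.07), 'dz': np.float64(0.0), 'az': np.float64(0.51)}
{'dx': np.float64(0.02), 'dy': np.float64(0.14), 'dz': np.float64(0.0), 'az': np.float64(1.01)}
{'dx': np.float64(0.03), 'dy': np.float64(0.19), 'dz': np.float64(0.0), 'az': np.float64(1.35)}
{'dx': np.float64(0.03), 'dy': np.float64(0.25), 'dz': np.float64(0.0), 'az': np.float64(1.68)}
{'dx': np.float64(0.03), 'dy': np.float64(0.3), 'dz': np.float64(0.0), 'az': np.float64(2.01)}
{'dx': np.float64(0.03), 'dy': np.float64(0.32), 'dz': np.float64(0.0), 'az': np.float64(2.18)}
{'dx': np.float64(0.03), 'dy': np.float64(0.35), 'dz': np.float64(0.0), 'az': np.float64(2.35)}
{'dx': np.float64(0.03), 'dy': np.float64(0.37), 'dz': np.float64(0.0), 'az': np.float64(2.51)}
{'dx': np.float64(0.03), 'dy': np.float64(0.4), 'dz': np.float64(0.0), 'az': np.float64(2.68)}
{'dx': np.float64(0.03), 'dy': np.float64(0.43), 'dz': np.float64(0.0), 'az': np.float64(2.85)}
```

View pics/s3.png

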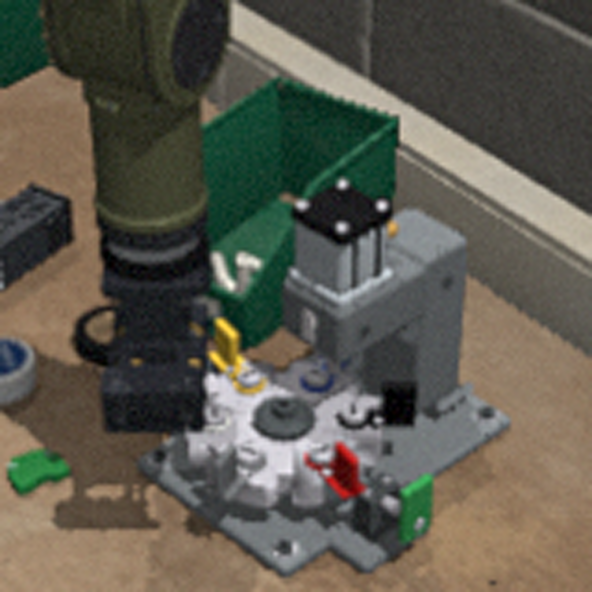

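The arm is well clear of the head, and the blue die is coming in under the ram (320,378). Next I go to about 4° short of the station, at a slower pace.

>>> servo_tool([
  {"dx": 0.01,"dy": 0.07,"dz": 0,"ax": 0,"ay": 0,"az": 0.5,"hand": 0},
  {"dx": 0.02,"dy": 0.14,"dz": 0,"ax": 0,"ay": 0,"az": 1,"hand": 0},
  {"dx": 0.03,"dy": 0.19,"dz": 0,"ax": 0,"ay": 0,"az": 1.35,"hand": 0},
  {"dx": 0.03,"dy": 0.25,"dz": 0,"ax": 0,"ay": 0,"az": 1.7,"hand": 0},
  {"dx": 0.03,"dy": 0.3,"dz": 0,"ax": 0,"ay": 0,"az": 2,"hand": 0},
  {"dx": 0.03,"dy": 0.32,"dz": 0,"ax": 0,"ay": 0,"az": 2.2,"hand": 0},
  {"dx": 0.03,"dy": 0.32,"dz": 0,"ax": 0,"ay": 0,"az": 2.2,"hand": 0},
])

```text
clock: 5.25
tool_pos: [0.4611, 0.1146, 0.0933]
eef_rot: [0.424, 0.906, 0.0, 0.0]
contact_force: [-0.3, 0.4, 0.4]
opening: 0.004
```

```bash
python3 - <<'E'
from h import *
p,y=measured(); print(p,y,tab(124,0,.093),r.get_state()['contact_force'])
look('scene',(195,80,325,220),'s4',4.2)
E
```

```text
[0.46113391 0.11460043 0.0933459 ] 39.85819204969616 (np.float64(0.4608166118488299), np.float64(0.11513007933985894), 0.093, np.float64(39.8)) [-0.33535001  0.42881908  0.38906749]
```

View pics/s4.png

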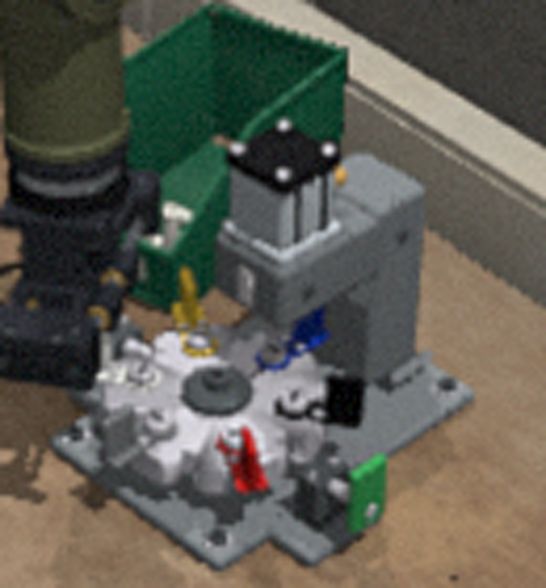

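Force dropped to about zero and blue stands behind under the head, so the detent seems to have pulled in. I'll back off, then verify from above.

```bash
python3 - <<'E'
from h import *
s=r.get_state();print(s['q'].round(3) if hasattr(s['q'],'round') else s['q'])
m=eyes.camera_model('wrist'); R=Ro.from_quat(s['eef_rot']).as_matrix(); print('cam in tool',R.T@(np.array(m['pose'])[:3,3]-s['tool_pos']))
E
```

```text
[-0.347  0.815  0.01   2.144 -0.042  0.182  0.397]
cam in tool [ 0.06621714  0.00041939 -0.12011553]
```

>>> servo_tool([
  {"dx": 0,"dy": -0.1,"dz": 0,"ax": 0,"ay": 0,"az": 0,"hand": 0},
  {"dx": 0,"dy": -0.2,"dz": 0,"ax": 0,"ay": 0,"az": 0,"hand": 0},
  {"dx": 0,"dy": -0.25,"dz": -0.5,"ax": 0,"ay": 0,"az": 0,"hand": 0},
  {"dx": 0,"dy": -0.25,"dz": -1.2,"ax": 0,"ay": 0,"az": 0,"hand": 0},
  {"dx": 0,"dy": -0.25,"dz": -2,"ax": 0,"ay": 0,"az": 0,"hand": 0},
])

```text
clock: 5.92
tool_pos: [0.4483, 0.1042, 0.2141]
eef_rot: [0.424, 0.906, -0.001, -0.001]
contact_force: [0.9, 0.1, -0.2]
opening: 0.006
```

```bash
python3 - <<'E'
from h import *
p,y=measured();print(p,y)
q=W(-.004,-.174)
m=(.49,-.01,.24,75); rows(p,y,[m,(*q,.24,110.8)])
E
```

```text
[0.44832703 0.10420749 0.21409956] 39.84873701781357
{'dx': np.float64(-1.91), 'dy': np.float64(-0.69), 'dz': np.float64(-0.43), 'az': np.float64(-5.86)}
{'dx': np.float64(-3.79), 'dy': np.float64(-1.05), 'dz': np.float64(-0.43), 'az': np.float64(-11.83)}
```

>>> servo_tool([
  {"dx": -0.5,"dy": -0.2,"dz": -0.3,"ax": 0,"ay": 0,"az": -1.3,"hand": 0},
  {"dx": -1.0,"dy": -0.4,"dz": -0.43,"ax": 0,"ay": 0,"az": -2.6,"hand": 0},
  {"dx": -1.5,"dy": -0.55,"dz": -0.43,"ax": 0,"ay": 0,"az": -4,"hand": 0},
  {"dx": -1.95,"dy": -0.7,"dz": -0.43,"ax": 0,"ay": 0,"az": -5.4,"hand": 0},
  {"dx": -2.4,"dy": -0.8,"dz": -0.43,"ax": 0,"ay": 0,"az": -6.8,"hand": 0},
  {"dx": -2.8,"dy": -0.9,"dz": -0.43,"ax": 0,"ay": 0,"az": -8.2,"hand": 0},
  {"dx": -3.2,"dy": -1.0,"dz": -0.43,"ax": 0,"ay": 0,"az": -9.6,"hand": 0},
  {"dx": -3.5,"dy": -1.05,"dz": -0.43,"ax": 0,"ay": 0,"az": -10.8,"hand": 0},
  {"dx": -3.8,"dy": -1.05,"dz": -0.43,"ax": 0,"ay": 0,"az": -11.8,"hand": 0},
  {"dx": -3.8,"dy": -1.05,"dz": -0.43,"ax": 0,"ay": 0,"az": -11.8,"hand": 0},
])

```text
clock: 7.18
tool_pos: [0.5468, -0.1121, 0.2386]
eef_rot: [-0.178, 0.984, 0.0, -0.0]
contact_force: [-0.8, -0.4, 0.1]
opening: 0.006
```

```bash
python3 - <<'E'
from h import *
p,y=measured(); print(p,y,r.get_state()['q'])
look('scene',(195,80,325,220),'s5',4.2)
look('top',(180,90,310,215),'t5')
E
```

```text
[ 0.54677987 -0.11205334  0.23856895] 110.45125832777707 [ 0.35277466  0.65238736 -0.38968907  1.79085167  0.33950266  0.76548189
  1.71555491]
```

View pics/s5.png

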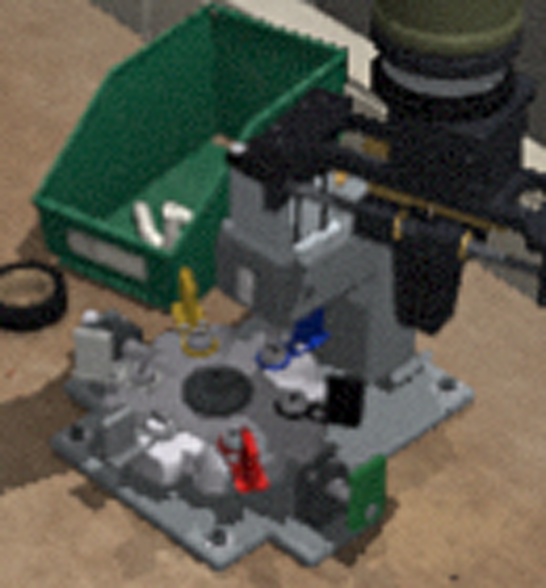

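View pics/t5.png

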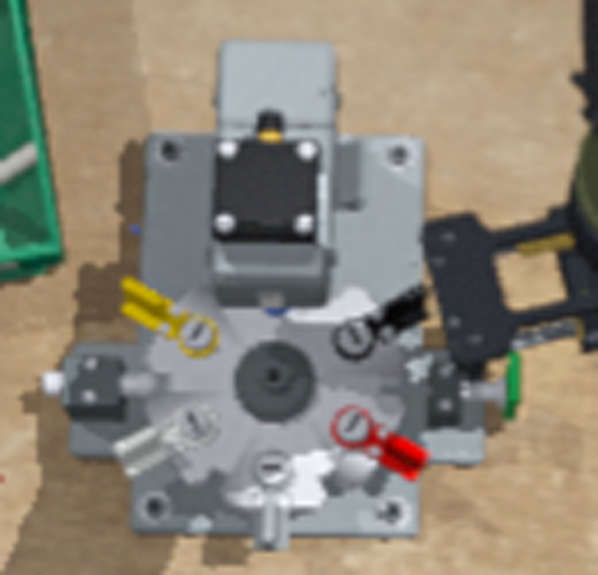

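Every die sits at the same pixel as in the starting image, which was a station, now with blue behind under the ram (275,310). So the detent is in. Next I descend outside the green pad.

```bash
python3 - <<'E'
from h import *
p,y=measured()
rows(p,y,[(*W(-.004,-.174),.075,110.8),(*W(-.004,-.1372),.075,110.8)])
E
```

```text
{'dx': np.float64(0.01), 'dy': np.float64(-0.01), 'dz': np.float64(2.73), 'az': np.float64(-0.04)}
{'dx': np.float64(-0.14), 'dy': np.float64(0.58), 'dz': np.float64(2.73), 'az': np.float64(-0.04)}
```

>>> servo_tool([
  {"dx": 0,"dy": 0,"dz": 0.6,"ax": 0,"ay": 0,"az": 0,"hand": 0},
  {"dx": 0,"dy": 0,"dz": 1.2,"ax": 0,"ay": 0,"az": 0,"hand": 0},
  {"dx": 0,"dy": 0,"dz": 1.8,"ax": 0,"ay": 0,"az": 0,"hand": 0},
  {"dx": 0,"dy": 0,"dz": 2.3,"ax": 0,"ay": 0,"az": 0,"hand": 0},
  {"dx": 0,"dy": 0,"dz": 2.73,"ax": 0,"ay": 0,"az": 0,"hand": 0},
  {"dx": 0,"dy": 0,"dz": 2.73,"ax": 0,"ay": 0,"az": 0,"hand": 0},
])

```text
clock: 8.02
tool_pos: [0.5454, -0.1092, 0.0741]
eef_rot: [-0.18, 0.984, 0.001, -0.002]
contact_force: [-0.3, -0.2, 1.0]
opening: 0.003
```

```bash
python3 - <<'E'
from h import *
p,y=measured(); print(p,y,r.get_state()['contact_force'])
look('scene',(195,80,355,220),'s6',4.2)
rows(p,y,[(*W(-.004,v),.075,110.8) for v in(-.165,-.16,-.155,-.15,-.145,-.141,-.1372,-.135)])
E
```

```text
[ 0.5454194  -0.10923291  0.07408229] 110.71707761707955 [-0.28363572 -0.24996699  0.99971218]
{'dx': np.float64(-0.03), 'dy': np.float64(0.12), 'dz': np.float64(-0.02), 'az': np.float64(-0.01)}
{'dx': np.float64(-0.05), 'dy': np.float64(0.2), 'dz': np.float64(-0.02), 'az': np.float64(-0.01)}
{'dx': np.float64(-0.07), 'dy': np.float64(0.28), 'dz': np.float64(-0.02), 'az': np.float64(-0.01)}
{'dx': np.float64(-0.1), 'dy': np.float64(0.36), 'dz': np.float64(-0.02), 'az': np.float64(-0.01)}
{'dx': np.float64(-0.12), 'dy': np.float64(0.44), 'dz': np.float64(-0.02), 'az': np.float64(-0.01)}
{'dx': np.float64(-0.13), 'dy': np.float64(0.5), 'dz': np.float64(-0.02), 'az': np.float64(-0.01)}
{'dx': np.float64(-0.15), 'dy': np.float64(0.56), 'dz': np.float64(-0.02), 'az': np.float64(-0.01)}
{'dx': np.float64(-0.16), 'dy': np.float64(0.6), 'dz': np.float64(-0.02), 'az': np.float64(-0.01)}
```

View pics/s6.png

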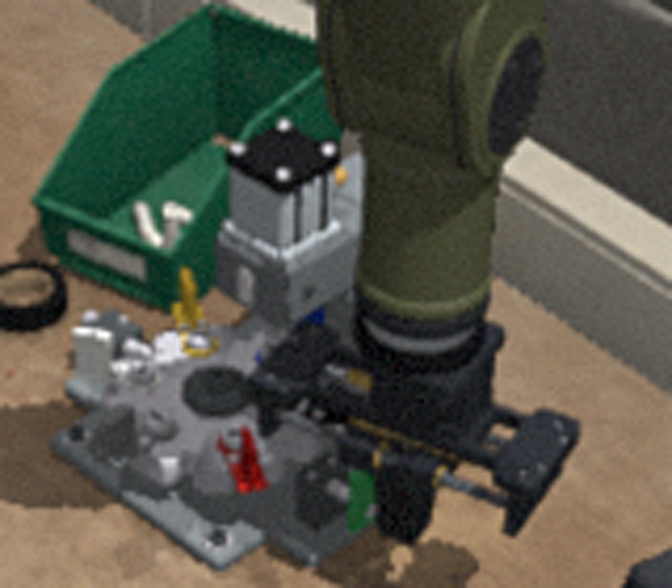

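The finger stands just outside the pad (362,500), as planned. I'll push in small steps.

>>> servo_tool([
  {"dx": -0.03,"dy": 0.12,"dz": 0,"ax": 0,"ay": 0,"az": 0,"hand": 0},
  {"dx": -0.05,"dy": 0.2,"dz": 0,"ax": 0,"ay": 0,"az": 0,"hand": 0},
  {"dx": -0.07,"dy": 0.28,"dz": 0,"ax": 0,"ay": 0,"az": 0,"hand": 0},
  {"dx": -0.1,"dy": 0.36,"dz": 0,"ax": 0,"ay": 0,"az": 0,"hand": 0},
  {"dx": -0.1,"dy": 0.36,"dz": 0,"ax": 0,"ay": 0,"az": 0,"hand": 0},
])

```text
clock: 8.7
tool_pos: [0.5453, -0.0879, 0.0755]
eef_rot: [-0.18, 0.984, -0.0, 0.0]
contact_force: [0.4, -1.1, 0.5]
opening: 0.008
```

```bash
python3 - <<'E'
from h import *
p,y=measured(); print(p,y,r.get_state()['contact_force'],W(-.004,-.15))
look('top',(180,90,310,215),'t7')
rows(p,y,[(*W(-.004,v),.075,110.8) for v in(-.146,-.143,-.140,-.1372,-.135)])
E
```

```text
[ 0.54532615 -0.08786638  0.07554662] 110.69341229898373 [ 0.35061541 -1.06000116  0.54450031] [ 0.54317892 -0.08713633]
{'dx': np.float64(0.01), 'dy': np.float64(0.09), 'dz': np.float64(0.01), 'az': np.float64(-0.02)}
{'dx': np.float64(-0.0), 'dy': np.float64(0.14), 'dz': np.float64(0.01), 'az': np.float64(-0.02)}
{'dx': np.float64(-0.01), 'dy': np.float64(0.19), 'dz': np.float64(0.01), 'az': np.float64(-0.02)}
{'dx': np.float64(-0.03), 'dy': np.float64(0.23), 'dz': np.float64(0.01), 'az': np.float64(-0.02)}
{'dx': np.float64(-0.04), 'dy': np.float64(0.27), 'dz': np.float64(0.01), 'az': np.float64(-0.02)}
```

View pics/t7.png

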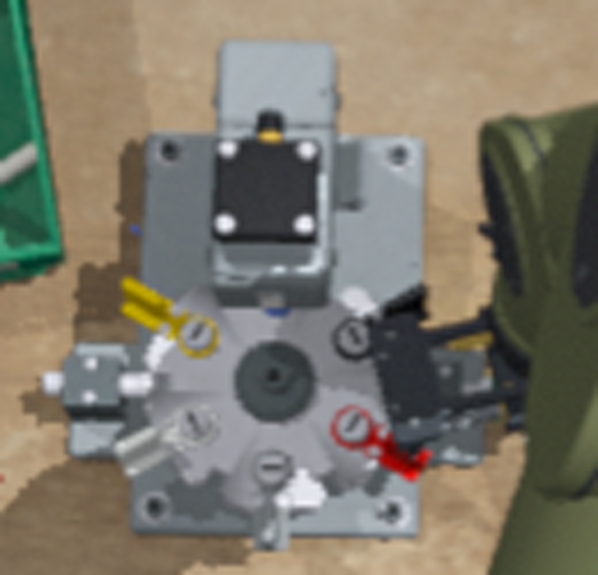

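Turret unchanged, and the body's end (375,375) has ample room to the head. Pushing on.

>>> servo_tool([
  {"dx": 0,"dy": 0.06,"dz": 0,"ax": 0,"ay": 0,"az": 0,"hand": 0},
  {"dx": 0,"dy": 0.12,"dz": 0,"ax": 0,"ay": 0,"az": 0,"hand": 0},
  {"dx": -0.01,"dy": 0.17,"dz": 0,"ax": 0,"ay": 0,"az": 0,"hand": 0},
  {"dx": -0.02,"dy": 0.21,"dz": 0,"ax": 0,"ay": 0,"az": 0,"hand": 0},
  {"dx": -0.02,"dy": 0.21,"dz": 0,"ax": 0,"ay": 0,"az": 0,"hand": 0},
])

```text
clock: 9.38
tool_pos: [0.5416, -0.0754, 0.0752]
eef_rot: [-0.18, 0.984, 0.0, -0.0]
contact_force: [1.4, -1.4, -0.5]
opening: 0.003
```

```bash
python3 - <<'E'
from h import *
p,y=measured(); print(p,y,r.get_state()['contact_force'],W(-.004,-.1372))
E
```

```text
[ 0.54163568 -0.07539558  0.07523878] 110.71196713020397 [ 1.3928816  -1.41369031 -0.46266581] [ 0.5418854  -0.07440186]
```

>>> servo_tool([
  {"dx": 0,"dy": 0.03,"dz": 0,"ax": 0,"ay": 0,"az": 0,"hand": 0},
  {"dx": -0.01,"dy": 0.06,"dz": 0,"ax": 0,"ay": 0,"az": 0,"hand": 0},
  {"dx": -0.01,"dy": 0.06,"dz": 0,"ax": 0,"ay": 0,"az": 0,"hand": 0},
])

```text
clock: 9.75
tool_pos: [0.5412, -0.0741, 0.0753]
eef_rot: [-0.179, 0.984, -0.001, -0.0]
contact_force: [2.3, -6.1, -0.7]
opening: 0.009
```

>>> servo_tool([
  {"dx": -0.01,"dy": 0.03,"dz": 0,"ax": 0,"ay": 0,"az": 0,"hand": 0},
  {"dx": -0.01,"dy": 0.05,"dz": 0,"ax": 0,"ay": 0,"az": 0,"hand": 0},
  {"dx": -0.01,"dy": 0.05,"dz": 0,"ax": 0,"ay": 0,"az": 0,"hand": 0},
])

```text
clock: 10.12
tool_pos: [0.5411, -0.0738, 0.0754]
eef_rot: [-0.177, 0.984, -0.003, -0.0]
contact_force: [2.8, -9.2, -1.0]
opening: 0.004
```

```bash
python3 - <<'E'
from h import *
p,y=measured(); print(p,r.get_state()['contact_force'])
look('scene',(235,150,325,220),'s8',7)
E
```

```text
[ 0.54108509 -0.0738195   0.0753974 ] [ 2.76196686 -9.21893791 -0.97407548]
```

View pics/s8.png

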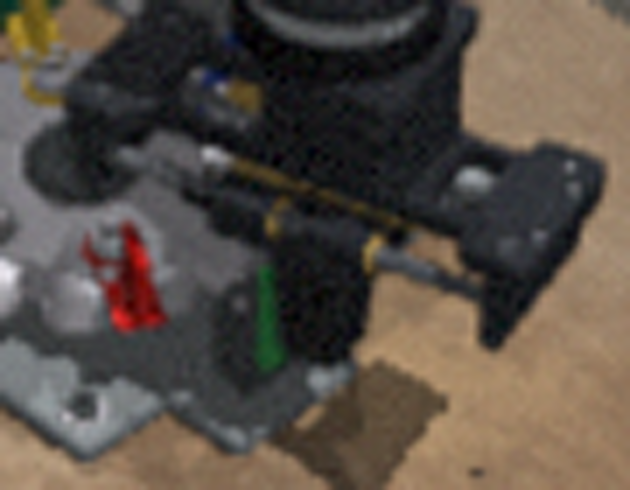

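The force rises to 9 N with no further motion, at TCP press y ≈ -136.6 mm (expected -137 at full travel), so the bolt is at its stop. I'll retreat straight out, then up.

>>> servo_tool([
  {"dx": 0.05,"dy": -0.2,"dz": 0,"ax": 0,"ay": 0,"az": 0,"hand": 0},
  {"dx": 0.13,"dy": -0.5,"dz": 0,"ax": 0,"ay": 0,"az": 0,"hand": 0},
  {"dx": 0.2,"dy": -0.8,"dz": 0,"ax": 0,"ay": 0,"az": 0,"hand": 0},
  {"dx": 0.2,"dy": -1.0,"dz": -0.6,"ax": 0,"ay": 0,"az": 0,"hand": 0},
  {"dx": 0.2,"dy": -1.4,"dz": -1.3,"ax": 0,"ay": 0,"az": 0,"hand": 0},
  {"dx": 0.2,"dy": -1.8,"dz": -2,"ax": 0,"ay": 0,"az": 0,"hand": 0},
  {"dx": 0.2,"dy": -2.2,"dz": -2.4,"ax": 0,"ay": 0,"az": 0,"hand": 0},
  {"dx": 0.2,"dy": -2.2,"dz": -2.4,"ax": 0,"ay": 0,"az": 0,"hand": 0},
])

```text
clock: 11.18
tool_pos: [0.5764, -0.1987, 0.2205]
eef_rot: [-0.178, 0.984, -0.001, 0.001]
contact_force: [0.6, 0.4, -0.4]
opening: 0.005
```

```bash
python3 - <<'E'
from h import *
p,y=measured(); print(p,r.get_state()['contact_force'])
look('top',(180,90,310,215),'t9');p,d=look('scene',(195,80,325,220),'s9',4.2)
P=cloud('scene',d);hsv=cv2.cvtColor(p,cv2.COLOR_RGB2HSV)
k=(hsv[...,0]>50)&(hsv[...,0]<75)&(hsv[...,1]>130)&(P[...,2]>.03)&(P[...,2]<.09)&(P[...,0]<.62)&(P[...,1]<0.05)&(P[...,1]>-.12)
Q=P[k];print(k.sum(),np.median(Q,0))
z=np.load('scene0.npz');hs=cv2.cvtColor(z['p'],cv2.COLOR_RGB2HSV);P=cloud('scene',z['d'])
k=(hs[...,0]>50)&(hs[...,0]<75)&(hs[...,1]>130)&(P[...,2]>.03)&(P[...,2]<.09)&(P[...,0]<.62)&(P[...,1]<0.05)&(P[...,1]>-.12)
print(k.sum(),np.median(P[k],0))
E
```

```text
[ 0.57643611 -0.19867734  0.22046377] [ 0.56549929  0.41783029 -0.40513069]
107 [ 0.54031698 -0.05497451  0.06325029]
99 [ 0.54286361 -0.07656426  0.06360033]
```

View pics/t9.png

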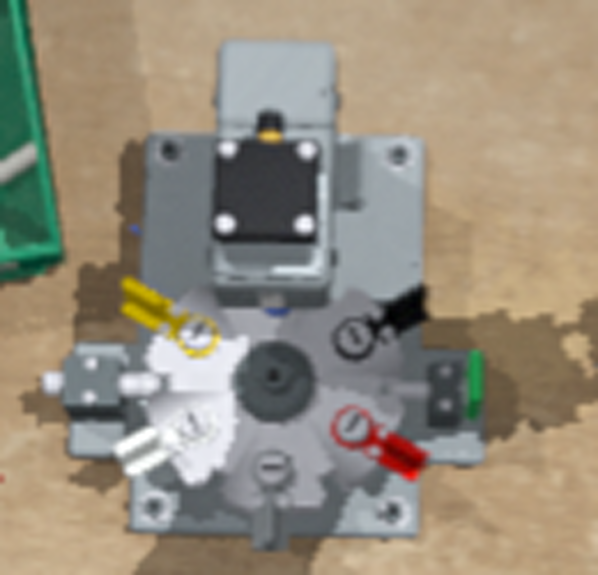

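View pics/s9.png

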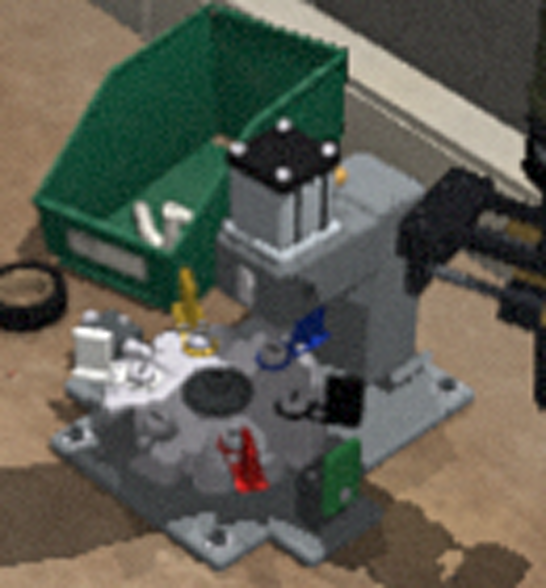

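The pictures show the blue tab at the back under the ram, the pad in against the guide (475,383; it has moved 21.7 mm), and the gripper clear. Handing in.

```bash
python3 -c "
from plant import r
print(r.finish_job())"
```

```text
the job is handed in; nothing more can be done
None
```

The blue die is now under the ram with the detent in, and the lock bolt is home. I handed the job in about 11 s into the 67 s limit.

- **Turret:** I pushed the white tab about 60° clockwise with the closed fingers. The push force fell to about zero as the detent pulled in. Afterwards the dies sat at the same pixels as in the starting image, with blue at the back.
- **Lock bolt:** I pushed the green pad until it stopped moving, with the force rising to about 9 N. The depth measurement puts its travel at about 21.7 mm against 22 mm. That is within measuring error, and the fingertip position agreed.
- **End state:** The gripper stands clear of everything and reads no contact force. I did not measure the loose items after the job, but nothing came near them.

No check failed or disagreed.

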